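# Pack the optics inspection kit into its nest tray

### The job

Pack the inspection kit: set the microscope objective, the ring mount, the grooved vee block and the gauge block each upright and fully down in the tray nest cut to its shape, keeping the objective upright on the way. Leave the plain riser block and the roll of tape, which are not part of the kit, where they are.

Things in the scene. Friction and masses are not known exactly. Their poses are not given: they have to be found in the camera images.
- objective: Microscope objective: dark brown barrel with a thin green ring and a domed top, standing upright, diameter 35 mm, 61 mm high, about 0.3 kg. Grasp round the barrel. Origin: centre of its underside, z up.
- ring_mount: Ring mount for an optic: flat ring with black rim and pale top face, lying flat, diameter 50 mm, 16 mm high (its rim can be gripped up to 14 mm above its underside), about 0.09 kg. Grasp across the rim. Origin: centre of its underside, z up.
- vee_block: Ground steel block with a vee groove across its top, 50 mm along its x, 36 mm along its y, 34 mm high, about 0.3 kg. Grasp across the 36 mm. Origin: centre of its underside, z up.
- gauge_block: Thin steel gauge block standing on edge: 9 mm thick along its x, 30 mm along its y, 35 mm high, 0.07 kg. Grasp across the 9 mm. Origin: centre of its underside, z up.
- nest_small_round: Nest for the objective: round pocket 47 mm in diameter, 20 mm deep; pocket floor 4 mm above the origin. The four nests sit 2 x 2 in changing order, centres 80 mm apart, in an aluminium tray 172 mm square. Grey fixed block 78 x 78 x 24 mm with 3 mm chamfer at the pocket's mouth, top 28 mm above the table; origin: centre of its underside, 4 mm above the table, x and y along its sides, z up.
- nest_large_round: Nest for the ring mount: wide shallow round pocket 62 mm in diameter, 5 mm deep; pocket floor 19 mm above the origin. Grey fixed block 78 x 78 x 24 mm with 3 mm chamfer at the pocket's mouth, top 28 mm above the table; origin: centre of its underside, 4 mm above the table, x and y along its sides, z up.
- nest_rectangle: Nest for the vee block: rectangular pocket 62 mm along x and 48 mm along y, 12 mm deep; pocket floor 12 mm above the origin. The block goes in with its 50 mm side along the 62 mm (either way round). Grey fixed block 78 x 78 x 24 mm with 3 mm chamfer at the pocket's mouth, top 28 mm above the table; origin: centre of its underside, 4 mm above the table, x and y along its sides, z up.
- nest_slot: Nest for the gauge block: narrow slot 21 mm along x and 42 mm along y, 12 mm deep; pocket floor 12 mm above the origin. The block stands in it with its 30 mm side along the 42 mm (either way round). Grey fixed block 78 x 78 x 24 mm with 3 mm chamfer at the pocket's mouth, top 28 mm above the table; origin: centre of its underside, 4 mm above the table, x and y along its sides, z up.
- riser_block: Not part of the kit, to be left: plain steel riser block of the same size as the vee block (50 x 36 x 34 mm) but with a flat top that has four small tapped holes and no groove. Loose, 0.4 kg. Origin: centre of its underside.
- tape_roll: Not part of the kit, to be left: roll of amber film tape lying flat, a ring of diameter 58 mm, 10 mm high, with an open middle. Loose, 0.06 kg. Origin: centre of its underside.
Things that resemble listed ones, but are neither listed nor needed, are in the scene too. Leave any red look-alike of the riser_block alone. What is shaped like the gauge_block but purple is not meant.

How it is judged:
By the outcome, as a careful person would: the job done as asked, in the order asked, and still so for the second after the job is handed in, with the robot touching nothing.
It also fails if it takes over 128 s, if anything falls off the work surface, if the arm or the gripper's body presses on something with over 40 N, if the wrist force passes 120 N, or if a joint passes its speed limit or range.

### The arm

A 7-joint arm with a two-finger parallel gripper is mounted at the origin on a cart in front of the work surface, level with it; the furniture and walls round the work are solid. World frame = base frame: x ahead of the robot, y to its left, z up, the work surface at z = 0. Lengths are in m, angles in rad, forces in N, time in s.
With the tool pointing down it reaches from about 0.425 to 0.8 m from the base axis. Payload 8.3 kg.
Tool frame: the origin (TCP) lies midway between the tips of the shut fingers; the grasp point (between the pads) lies 19 mm behind it; z points along the fingers, y is the line along which they close (so a half turn about z gives the same grasp; the last joint's range is limited). The gripper opens to 85 mm and grips with 20 to 120 N. Pads are 22 mm wide; open, the fingers measure 114 mm over their backs; the gripper's body (76 mm by 85 mm) begins 54 mm behind the grasp point. The pads swing forward as they close: fully open they stand 13 mm farther back than shut.
Start: joints at [-1.23, 0.383, 0.016, 1.37, -0.006, 1.388, -0.046], TCP at [0.246, 0.575, 0.231] pointing down, gripper open.
Joint ranges: [-2.95, 2.95], [-0.25, 2.06], [-1.52, 1.56], [0.18, 2.33], [-1.44, 4.58], [0.02, 2.06], [-3.01, 3.01]. Speed limits (rad/s): [2.39, 2.39, 3.01, 3.01, 3.14, 3.14, 3.14].

### API

Orientations are given as a unit quaternion [x, y, z, w].
In Python, from bench import r gives the robot as it stands.
- The arm moves only by the tool arm_command, never from a script. Its argument "series" is a list of rows, each a list of 5 numbers: the shift along the tool's x, y, z each as a share of 0.2 m, from -1 to 1, then the turn about the tool's z as a share of pi/4 rad, from -1 to 1, then the opening, from 0 (shut) to 1 (fully open). In form: [[tx, ty, tz, roll, jaw], ...]. A call has exactly 8 rows; each row is the pose to reach, as a shift and turn from the pose commanded when the call began, along the tool's axes at that moment; what a row does not reach only later rows make up. A row lasts 1/8 s, in which the tool goes at most 62.5 mm and 10.7 degrees, less where a joint would pass 70% of its speed; a pose out of reach is approached as far as the arm can. A call with a number of a shift or a turn outside -1 to 1 is refused whole. A call with a gripper value outside its range is refused whole. The fingers move at their own pace and stop on an object; the grip force is fixed at half the most. Time passes only in rows, so rows that repeat a pose let the fingers close, or fill a call up. It gives the time, the measured TCP pose, the force, the opening and the grip force at its end, in the units of the state.
- r.observe(): the state, without advancing time (a new reading comes with each control period).
- r.capture(name): name is "scene" or "top" or "wrist"; returns the picture (384x512x3 uint8, red, green, blue); there is no depth.
- r.get_calibration(name): a dict with "mtx" (3x3 intrinsics, pixels), "R" (3x3) and "t" (3): a world point X has camera coordinates R X + t; the wrist camera has in their place "mount" (4x4, takes a point from camera to tool coordinates, whose origin is the TCP and whose axes are the flange's). Camera axes: x right, y down, z forward; pixel columns grow to the right and rows downward; lengths in m; the calibration is good to about 2 mm. A picture is of the moment at which its call begins: read the wrist's pose just before it. get_calibration takes no time and is no camera call.
- r.job_done(): hands the job in; it is judged then, once.
The state is a dict: "t": time; "joint_pos": joint angles; "dq": joint speeds; "joint_efforts": joint torques, N m; "ee_pos": TCP position; "ee_rot": TCP orientation; "contact_force": force on the tool from outside, world axes, zero at the start; "moment": the same for the moment, N m; "grip_width": opening from 0.0 (shut) to 1.0 (fully open); "grasp_force": force on a finger pad.
Only numpy, scipy, OpenCV 4.12 (cv2) and the standard library are available. Lean on these libraries where they do the work, as an engineer would, in place of code of your own. Each camera call takes 0.05 s, during which the arm holds its last target. There are 200 camera calls.

## Working session

There is one attempt and no reset: what is moved stays moved. The work goes in short steps, Python scripts to look and compute and a tool call to move; the robot and the scene stay as the last step left them, time stands still between calls to the robot, and variables do not carry over. Pictures are saved under pics/ and viewed, at most 16 in all, crops included, and the job is handed in when it is done.

Besides the shell and the picture viewer there is one more tool, called after "Call:" as name([rows], argument=value, ...), one row to a line, values as JSON. arm_command: Moves the arm, as the interface text tells. Its arguments: {"type":"object","properties":{"series":{"type":"array","items":{"type":"array","items":{"type":"number","minimum":-1,"maximum":1}}}},"required":["series"]}

```bash
ls; mkdir -p pics; python3 - <<'E'
from bench import r
import cv2
print(r.observe())
for n in("scene","top","wrist"):
    print(n,r.get_calibration(n))
for n in("scene","top"):
    cv2.imwrite(f"pics/{n}0.png",r.capture(n)[:,:,::-1])
E
```

```text
pics
{'t': 0.0, 'joint_pos': array([-1.22989674,  0.38423723,  0.01638286,  1.37116422, -0.00631741,
        1.38817838, -0.04647462]), 'dq': array([-1.60867584e-03,  5.86179176e-04, -6.81681315e-04, -9.68735854e-05,
        3.02136245e-04,  2.81158551e-04,  7.91661277e-04]), 'joint_efforts': array([-1.47644256e-03, -6.27593350e+01,  8.43496397e-01, -3.71821547e+01,
        1.66204391e-02,  1.41900487e-02,  3.24305609e-05]), 'ee_pos': array([0.24534188, 0.57428941, 0.23027494]), 'ee_rot': array([ 2.00492768e-01,  9.79694703e-01, -9.51486943e-04, -1.84078394e-04]), 'contact_force': array([ 0.29030181,  0.63331726, -0.44784097]), 'moment': array([0.01382178, 0.01828376, 0.036388  ]), 'grasp_force': 0.0, 'grip_width': 1.0029753271036332}
scene {'mtx': array([[361.65082419,   0.        , 257.67193139],
       [  0.        , 361.65082419, 194.99226626],
       [  0.        ,   0.        ,   1.        ]]), 'R': array([[-0.99992428, -0.01099305,  0.00553072],
       [-0.01147972,  0.67136958, -0.74103381],
       [ 0.00443306, -0.74104119, -0.67144494]]), 't': array([ 0.49306665, -0.0052456
[... 205 characters left out ...]
3383, -0.99975188, -0.02149765],
       [-0.98399516,  0.00956809, -0.17793813],
       [ 0.17809967,  0.02011552, -0.98380683]]), 't': array([0.07767322, 0.49196695, 1.55409092])}
wrist {'mtx': array([[299.16891339,   0.        , 253.21009563],
       [  0.        , 299.16891339, 190.6100669 ],
       [  0.        ,   0.        ,   1.        ]]), 'mount': array([[-9.39875965e-04, -9.53180676e-01, -3.02399925e-01,
         7.65923925e-02],
       [ 9.99999278e-01, -6.69606170e-04, -9.97419641e-04,
         3.27889342e-04],
       [ 7.48232272e-04, -3.02400645e-01,  9.53180618e-01,
        -1.41741041e-01],
       [ 0.00000000e+00,  0.00000000e+00,  0.00000000e+00,
         1.00000000e+00]])}
```

View pics/scene0.png

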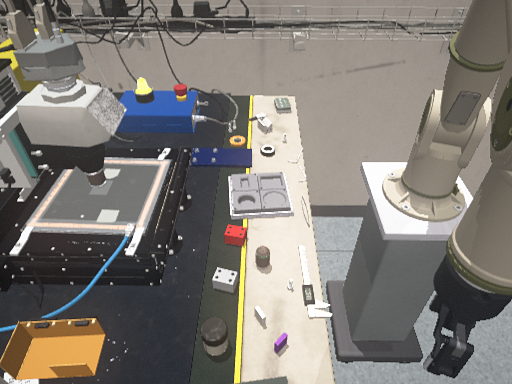

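View pics/top0.png

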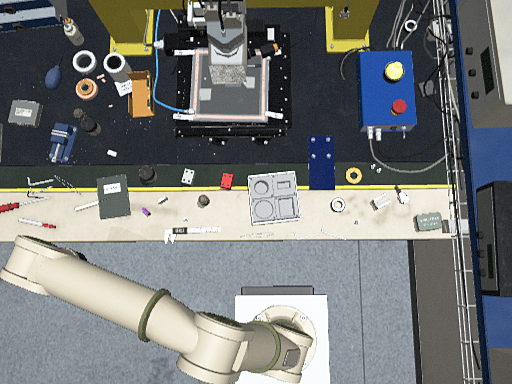

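The scene view shows the tray at about (260,193), the red block at (235,235), a white block at (225,280), the objective at (262,256), the gauge block at (260,313) and the purple one at (281,342). The ring is near (267,150). The vee block is probably near (264,122), so I'll enlarge the area.

```bash
python3 - <<'E'
import cv2,numpy as np
s=cv2.imread("pics/scene0.png");t=cv2.imread("pics/top0.png")
a=cv2.resize(s[90:360,190:340],None,fx=2.2,fy=2.2,interpolation=cv2.INTER_CUBIC)
b=cv2.resize(t[155:245,130:430],(800,240),interpolation=cv2.INTER_CUBIC)
c=cv2.resize(s[90:160,215:315],(400,280),interpolation=cv2.INTER_CUBIC)
cv2.imwrite("pics/b.png",np.vstack([b,np.hstack([c,cv2.resize(s[210:300,200:300],(400,280),interpolation=cv2.INTER_CUBIC)])]))
E
```

```text
(no output)
```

View pics/b.png

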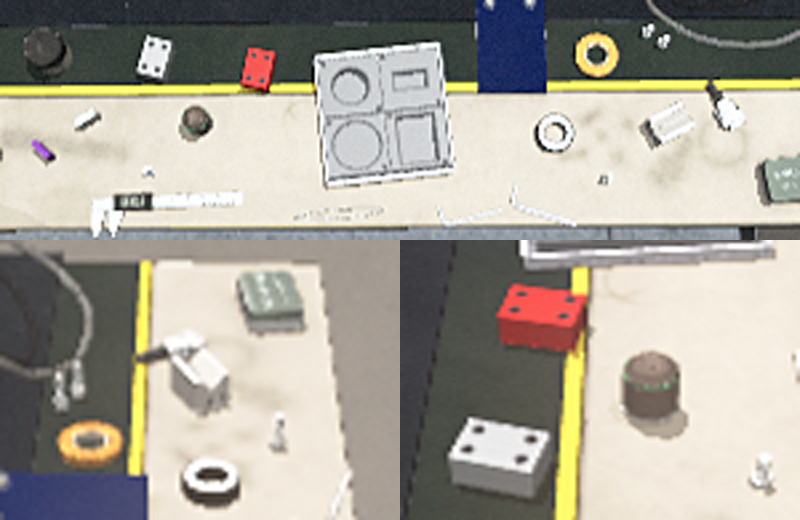

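The vee block with its groove is at top pixel (380,201), beside a white connector. The tray nests as seen in the top view are: small round upper left, slot upper right, large round lower left, rectangle lower right. I'll measure coarse positions next.

```bash
cat > h.py <<'E'
import numpy as np,cv2
from scipy.spatial.transform import Rotation as Ro
from bench import r
def cam(name,o=None):
    c=r.get_calibration(name);K=c["mtx"]
    if name!="wrist": return K,c["R"].T,-c["R"].T@c["t"]
    o=o or r.observe();T=Ro.from_quat(o["ee_rot"]).as_matrix();M=c["mount"]
    return K,T@M[:3,:3],T@M[:3,3]+o["ee_pos"]
def ray(C,px,z):
    K,R,p=C;px=np.atleast_2d(np.asarray(px,float))
    d=(R@np.linalg.inv(K)@np.c_[px,np.ones(len(px))].T).T
    return p+d*((z-p[2])/d[:,2])[:,None]
def proj(C,X):
    K,R,p=C;c=(np.atleast_2d(X)-p)@R;u=(K@c.T).T;return u[:,:2]/u[:,2:]
def yaw(o=None):  # direction of closing line (tool y) in world, deg
    T=Ro.from_quat((o or r.observe())["ee_rot"]).as_matrix();return np.degrees(np.arctan2(T[1,1],T[0,1]))
def go(xyz,yw=None):
    "units for arm_command to bring TCP to xyz with tool-y line along yw deg (mod 180)"
    o=r.observe();T=Ro.from_quat(o["ee_rot"]).as_matrix()
    s=T.T@(np.array(xyz)-o["ee_pos"])/.2
    a=0
    if yw is not None: a=-((yw-yaw(o)+90)%180-90)/45   # tool z is down
    return np.round(s,3),round(a,3)
def shot(name,f=None):
    o=r.observe();im=r.capture(name)[:,:,::-1].copy()
    if f: cv2.imwrite("pics/"+f+".png",im)
    return im,cam(name,o)
E
python3 - <<'E'
from h import *
C=cam("top")
for n,p,z in[("obj",(203,200),.061),("ring",(338,205),.016),("vee",(380.5,201),.034),("gauge",(163,200),.035),("riser",(188,177),.034),("tape",(352.5,176),.01),("red",(227,181),.034),("purple",(146,211),.035)]:
    print(n,ray(C,p,z)[0].round(3))
b=np.array([(318,57),(440,44),(453,172),(328,185)])*.375+[130,155]
P=ray(C,b,.028);print(P.round(3),P.mean(0).round(3),np.linalg.norm(P-np.roll(P,-1,0),axis=1))
print(yaw())
E
```

```text
obj [0.474 0.266 0.061]
ring [ 0.459 -0.206  0.016]
vee [ 0.469 -0.352  0.034]
gauge [0.48  0.411 0.035]
riser [0.562 0.325 0.034]
tape [ 0.565 -0.263  0.01 ]
red [0.546 0.186 0.034]
purple [0.441 0.47  0.035]
[[ 0.563  0.107  0.028]
 [ 0.579 -0.056  0.028]
 [ 0.407 -0.07   0.028]
 [ 0.391  0.094  0.028]] [0.485 0.019 0.028] [0.16384249 0.17268349 0.1646417  0.17232747]
66.86606621151772
```

```bash
python3 -c "
from h import *
print(go((.42,.24,.22),84))"
```

```text
(array([-1.46 , -1.194,  0.054]), np.float64(-0.381))
```

Call:
arm_command([
  [-0.25,-0.2,0,-0.2,1],
  [-0.5,-0.4,0,-0.38,1],
  [-0.75,-0.6,0,-0.38,1],
  [-0.95,-0.8,0,-0.38,1],
  [-1,-0.9,0,-0.38,1],
  [-1,-0.95,0,-0.38,1],
  [-1,-0.95,0,-0.38,1],
  [-1,-0.95,0,-0.38,1],
])

```text
t: 1.1
ee_pos: [0.3539, 0.3231, 0.2312]
ee_rot: [0.051, 0.999, 0.0, -0.0]
contact_force: [0.9, 0.3, 0.7]
grip_width: 0.997
grasp_force: 0.0
```

```bash
python3 -c "
from h import *
print(yaw(),r.observe()['ee_pos'],go((.45,.17,.26),84))"
```

```text
84.13828288907108 [0.35388603 0.32312224 0.23117124] (array([-0.556, -0.713, -0.144]), np.float64(0.003))
```

Call:
arm_command([
  [-0.15,-0.2,-0.05,0,1],
  [-0.3,-0.4,-0.1,0,1],
  [-0.45,-0.55,-0.14,0,1],
  [-0.55,-0.7,-0.14,0,1],
  [-0.55,-0.71,-0.14,0,1],
  [-0.55,-0.71,-0.14,0,1],
  [-0.55,-0.71,-0.14,0,1],
  [-0.55,-0.71,-0.14,0,1],
])

```text
t: 2.1
ee_pos: [0.4488, 0.1697, 0.2592]
ee_rot: [0.052, 0.999, -0.0, -0.0]
contact_force: [-0.1, 0.6, 0.2]
grip_width: 0.997
grasp_force: 0.0
```

```bash
python3 -c "
from h import *
im,C=shot('wrist','w1')
print(yaw(),r.observe()['ee_pos'],proj(C,[[.474,.266,.061],[.485,.019,.028]]))"
```

```text
84.05626359926906 [0.44894761 0.16948809 0.25920569] [[337.12705524 177.51812672]
 [142.56214313 197.82914751]]
```

View pics/w1.png

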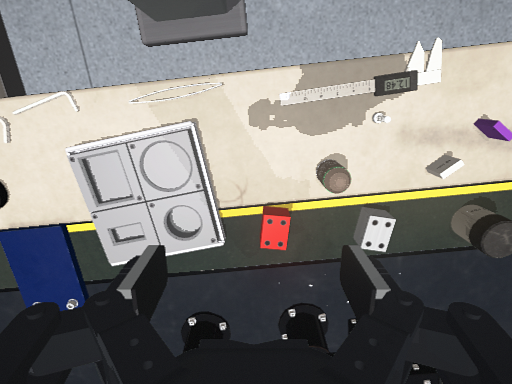

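The wrist view shows the objective at (333,176), the tray with corners at about (68,151), (195,123), (224,243) and (107,265), and the gauge block at (445,166). I'll zoom on the tray and the objective.

```bash
python3 - <<'E'
import cv2,numpy as np
s=cv2.imread("pics/w1.png")
a=cv2.resize(s[115:270,60:230],None,fx=3.5,fy=3.5,interpolation=cv2.INTER_CUBIC)
b=cv2.resize(s[150:200,310:360],(200,200),interpolation=cv2.INTER_CUBIC)
c=cv2.resize(s[140:190,420:470],(200,200),interpolation=cv2.INTER_CUBIC)
col=np.vstack([b,c]);col=cv2.copyMakeBorder(col,0,a.shape[0]-400,0,0,0)
cv2.imwrite("pics/w1z.png",np.hstack([a,col]))
E
```

```text
(no output)
```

View pics/w1z.png

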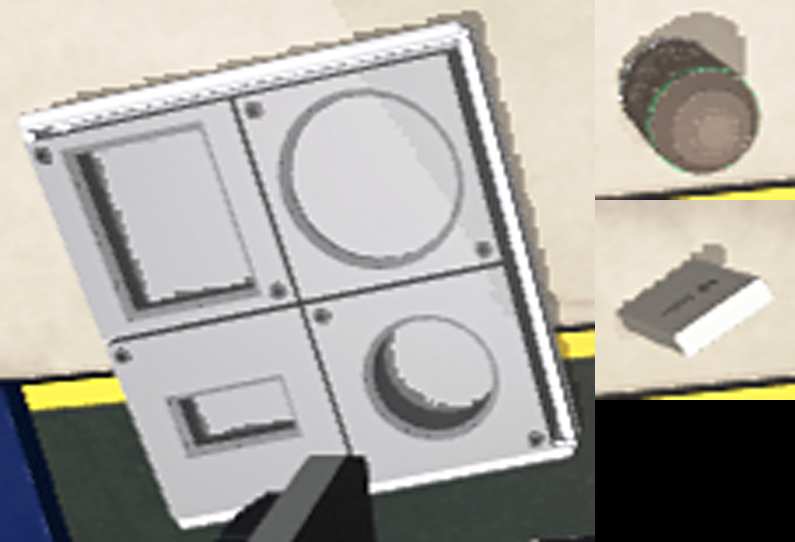

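```bash
cat > m1.py <<'E'
from h import *
im=cv2.imread("pics/w1.png")
C=cam("wrist",r.observe())
z=lambda a:np.array(a,float)/3.5+[60,115]
P=ray(C,z([(301,302),(232,98),(352,460),(108,343),(503,265),(371,178),(430,377)]),.028);print(P.round(4))
d=P[2]-P[1];e=P[4]-P[3]
print("seam yaw",np.degrees(np.arctan2(d[1],d[0])),np.degrees(np.arctan2(e[1],e[0])))
# rect, slot mouth corners
for q in [[(63,150),(205,122),(258,285),(130,322)],[(168,400),(288,375),(302,435),(190,458)]]:
    Q=ray(C,z(q),.028);print(Q.mean(0).round(4),np.linalg.norm(Q-np.roll(Q,-1,0),axis=1).round(4))
g=ray(C,np.array([(80,135),(160,70),(180,90),(95,155)])/4+[420,140],.035)
print("gauge",g.round(4),g.mean(0).round(4))
sub=im[150:200,310:360]
hsv=cv2.cvtColor(sub,cv2.COLOR_BGR2HSV)
gr=np.argwhere((hsv[...,0]>50)&(hsv[...,0]<85)&(hsv[...,1]>90))[:,::-1]+[310,150]
e=cv2.fitEllipse(gr.astype(np.float32));print("ring px",e,len(gr))
for h in (.04,.045,.05,.055): 
    c=ray(C,e[0],h)[0];w=ray(C,[(e[0][0]-14,e[0][1]),(e[0][0]+14,e[0][1])],h);print(h,c.round(4),np.linalg.norm(w[0]-w[1])*(max(e[1])/28))
n=proj(C,[[*C[2][:2],0]])[0]; print("nadir px",n)
E
python3 m1.py
```

```text
[[ 0.4903  0.0222  0.028 ]
 [ 0.412   0.0141  0.028 ]
 [ 0.5579  0.0282  0.028 ]
 [ 0.499  -0.0548  0.028 ]
 [ 0.4837  0.1004  0.028 ]
 [ 0.4458  0.0577  0.028 ]
 [ 0.5258  0.0653  0.028 ]]
seam yaw 5.527190396123776 95.60395454853851
[ 0.4542 -0.0213  0.028 ] [0.0537 0.0627 0.0527 0.0677]
[ 0.5348 -0.013   0.028 ] [0.0491 0.0258 0.0467 0.0257]
gauge [[0.4905 0.4015 0.035 ]
 [0.472  0.4244 0.035 ]
 [0.4791 0.4312 0.035 ]
 [0.4976 0.4067 0.035 ]] [0.4848 0.416  0.035 ]Traceback (most recent call last):
  File "m1.py", line 16, in <module>
    e=cv2.fitEllipse(gr.astype(np.float32));print("ring px",e,len(gr))
cv2.error: OpenCV(4.12.0) /io/opencv/modules/imgproc/src/shapedescr.cpp:361: error: (-201:Incorrect size of input array) There should be at least 5 points to fit the ellipse in function 'fitEllipseNoDirect'
```

```bash
python3 - <<'E'
from h import *
C=cam("wrist");im=cv2.imread("pics/w1.png")
for h in (.03,.04,.045,.05,.055): print(h,ray(C,(336.75,180),h)[0].round(4),np.linalg.norm(np.subtract(*ray(C,[(322.4,180),(351.1,180)],h))).round(4))
n=proj(C,[[*C[2][:2],0]])[0];print(n)
# base near edge: brown darker than paper within crop, along nadir ray
hsv=cv2.cvtColor(im,cv2.COLOR_BGR2HSV)
for base in (.473,.265),(.473,.268),(.476,.265):
    t=np.linspace(0,2*np.pi,60);pc=np.c_[base[0]+.0175*np.cos(t),base[1]+.0175*np.sin(t),0*t]
    q=proj(C,pc);print(base,q.min(0).round(1),q.max(0).round(1))
g=cv2.cvtColor(im,cv2.COLOR_BGR2GRAY)
for y in range(154,196,3): print(y,g[y,310:358:2])
E
```

```text
0.03 [0.4867 0.2733 0.03  ] 0.0369
0.04 [0.4836 0.2707 0.04  ] 0.0359
0.045 [0.4821 0.2694 0.045 ] 0.0354
0.05 [0.4805 0.2681 0.05  ] 0.0349
0.055 [0.479  0.2668 0.055 ] 0.0344
[253.49615136  95.83393534]
(0.473, 0.265) [311.9 152.5] [337.5 177.5]
(0.473, 0.268) [314.1 152.3] [339.7 177.3]
(0.476, 0.265) [312.  154.7] [337.5 179.6]
154 [232 233 233 235 232 230 231 231 233 236 169 171 160 161 161 172 195 235
 233 231 232 232 233 234]
157 [234 233 232 233 234 235 234 225 171 162 163 163 162 165 166 165 162 157
 234 231 231 230 232 230]
160 [233 233 233 234 234 227 157 137 103  83  80  96 101 151 165 164 165 163
 158 235 233 231 233 232]
163 [229 229 231 235 155 117  81  87  89  90  75  77  97  87  98 171 166 165
 162 238 233 233 232 230]
166 [232 232 233 227 185  79  91  86  77  76  76  78  82  86  85  81  94 169
 160 235 232 231 230 230]
169 [231 229 231 108  76  83  82  77  76  82  84 109 112 108 107 106 108 118
 157 237 232 231 232 232]
172 [231 231 236 129  83  88  81 100  96 113 111 111 108 104 117 112 106 106
 105 134 237 232 232 232]
175 [230 230 233 152  79  87  77  98 112 112 111 118 136 131 132 132 133 130
 126 102 175 234 233 232]
178 [231 231 231 220  70  79  82 104 114 113 123 134 134 138 139 141 141 135
 131 124 124 237 232 230]
181 [231 230 229 226 225  93  89 105 114 113 135 137 136 148 152 155 154 141
 122 124 134 232 231 231]
184 [228 229 228 229 227 220 121 130 113 113 136 135 140 153 150 152 152 151
 128 152 212 228 230 231]
187 [220 228 227 228 227 226 229 206 110 111 130 135 132 137 139 142 134 131
 122 184 229 229 230 230]
190 [228 229 229 230 229 230 229 230 234 141 105 112 127 135 132 131 124 118
 231 228 227 227 225 226]
193 [228 229 229 229 227 227 230 229 227 229 233 231 183 161 172 229 231 229
 227 225 221 218 218 216]
```

```bash
python3 -c "
from h import *
print(go((.482,.2695,.11),84),go((.482,.2695,.024),84))"
```

```text
(array([-0.113,  0.515,  0.746]), np.float64(0.001)) (array([-0.113,  0.515,  1.176]), np.float64(0.001))
```

Call:
arm_command([
  [-0.06,0.25,0.1,0,1],
  [-0.113,0.45,0.3,0,1],
  [-0.113,0.515,0.5,0,1],
  [-0.113,0.515,0.65,0,1],
  [-0.113,0.515,0.75,0,1],
  [-0.113,0.515,0.85,0,1],
  [-0.113,0.515,0.95,0,1],
  [-0.113,0.515,1,0,1],
])

```text
t: 3.15
ee_pos: [0.4818, 0.2688, 0.0581]
ee_rot: [0.052, 0.999, -0.0, -0.001]
contact_force: [0.3, 0.3, -0.3]
grip_width: 1.002
grasp_force: 0.0
```

```bash
python3 -c "
from h import *
im,C=shot('wrist','w2')
print(go((.482,.2695,.024),84), proj(C,[[.482,.2695,.045],[.482,.2695,0]]))"
```

```text
(array([-0.002,  0.005,  0.167]), np.float64(0.0)) [[254.63680666 236.56861568]
 [254.46464161 208.38379615]]
```

View pics/w2.png

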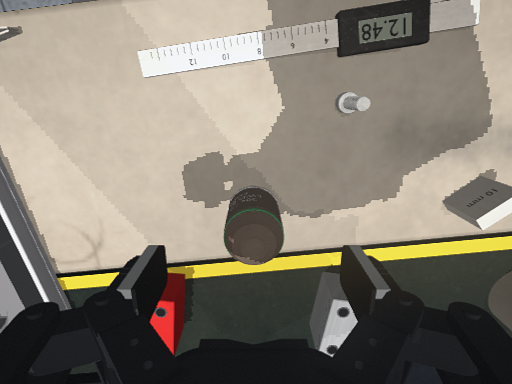

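The objective sits centred between the fingers at (253,232), as predicted. I'll descend and grip.

Call:
arm_command([
  [0,0.005,0.08,0,1],
  [0,0.005,0.167,0,1],
  [0,0.005,0.167,0,0],
  [0,0.005,0.167,0,0],
  [0,0.005,0.167,0,0],
  [0,0.005,0.167,0,0],
  [0,0.005,0.167,0,0],
  [0,0.005,0.167,0,0],
])

```text
t: 4.2
ee_pos: [0.4832, 0.2698, 0.0267]
ee_rot: [0.053, 0.999, 0.0, 0.0]
contact_force: [-0.9, -1.6, 6.8]
grip_width: 0.376
grasp_force: 59.7
```

```bash
python3 -c "
from h import *
print(go((.482,.2695,.11),84), go((.526,.0655,.11),84))"
```

```text
(array([ 0.005, -0.002, -0.417]), np.float64(-0.001)) (array([-0.321, -0.993, -0.417]), np.float64(-0.001))
```

Call:
arm_command([
  [0,0,-0.15,0,0],
  [0,0,-0.32,0,0],
  [-0.08,-0.25,-0.42,0,0],
  [-0.16,-0.5,-0.42,0,0],
  [-0.24,-0.75,-0.42,0,0],
  [-0.3,-0.9,-0.42,0,0],
  [-0.32,-0.99,-0.42,0,0],
  [-0.32,-0.993,-0.42,0,0],
])

```text
t: 5.2
ee_pos: [0.5252, 0.0647, 0.1096]
ee_rot: [0.054, 0.999, -0.0, -0.0]
contact_force: [1.0, 0.3, -3.5]
grip_width: 0.376
grasp_force: 60.5
```

```bash
python3 -c "
from h import *
im,C=shot('wrist','w3')
o=r.observe();print(o['ee_pos'],o['contact_force'],o['grip_width'])
print(go((.526,.0655,.031),84), proj(C,[[.526,.0655,.028],[.526,.0655,.008],[.4902,.0222,.028]]))"
```

```text
[0.5250294  0.06630111 0.10961268] [-0.25947407  0.24965999 -4.42424699] 0.37765783727743135
(array([-0.006, -0.004,  0.393]), np.float64(-0.0)) [[254.51094249 198.47043007]
 [254.44022003 190.81650962]
 [192.74061887 159.91541876]]
```

View pics/w3.png

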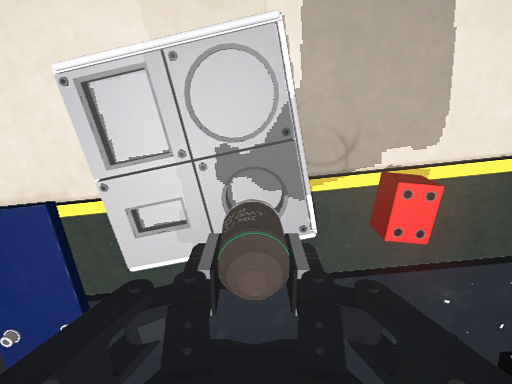

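The seam cross at (191,159) and the pocket centre at x≈254 match the prediction. I'll lower the objective.

Call:
arm_command([
  [-0.006,-0.002,0.1,0,0],
  [-0.006,-0.002,0.2,0,0],
  [-0.006,-0.002,0.28,0,0],
  [-0.006,-0.002,0.32,0,0],
  [-0.006,-0.002,0.345,0,0],
  [-0.006,-0.002,0.36,0,0],
  [-0.006,-0.002,0.37,0,0],
  [-0.006,-0.002,0.372,0,0],
])

```text
t: 6.25
ee_pos: [0.5267, 0.0649, 0.0357]
ee_rot: [0.053, 0.999, 0.0, 0.0]
contact_force: [-0.2, -0.6, -2.8]
grip_width: 0.375
grasp_force: 60.6
```

```bash
python3 -c "
from h import *
o=r.observe();print(o['ee_pos'],o['contact_force'],o['moment'],o['grip_width'])"
```

```text
[0.52674426 0.0649441  0.03565392] [-0.1879067  -0.62323027 -2.77579037] [ 0.01214796  0.05538729 -0.01392385] 0.374742228119924
```

Call:
arm_command([
  [0,0,0.004,0,0],
  [0,0,0.008,0,0],
  [0,0,0.008,0,0],
  [0,0,0.008,0,0.6],
  [0,0,0.008,0,0.6],
  [0,0,0.008,0,0.6],
  [0,0,-0.15,0,0.6],
  [0,0,-0.35,0,0.7],
])

```text
t: 7.25
ee_pos: [0.5258, 0.0648, 0.1054]
ee_rot: [0.053, 0.999, -0.0, -0.001]
contact_force: [1.2, 0.6, 0.0]
grip_width: 0.698
grasp_force: 0.0
```

```bash
python3 -c "
from h import *
print(r.observe()['ee_pos'],go((.45,-.26,.22),84))"
```

```text
[0.52576567 0.06476214 0.10542995] (array([ 0.207, -1.655, -0.571]), np.float64(-0.001))
```

Call:
arm_command([
  [0,0,-0.25,0,0.8],
  [0.03,-0.2,-0.5,0,1],
  [0.06,-0.45,-0.57,0,1],
  [0.1,-0.7,-0.57,0,1],
  [0.15,-0.9,-0.57,0,1],
  [0.2,-1,-0.57,0,1],
  [0.2,-1,-0.57,0,1],
  [0.2,-1,-0.57,0,1],
])

```text
t: 8.25
ee_pos: [0.4664, -0.1279, 0.2194]
ee_rot: [0.051, 0.999, 0.0, -0.0]
contact_force: [-0.2, 0.5, -0.1]
grip_width: 1.001
grasp_force: 0.0
```

Call:
arm_command([
  [0,-0.2,0,0,1],
  [0,-0.4,0,0,1],
  [0,-0.55,0,0,1],
  [0,-0.65,0,0,1],
  [0,-0.65,0,0,1],
  [0,-0.65,0,0,1],
  [0,-0.65,0,0,1],
  [0,-0.65,0,0,1],
])

```text
t: 9.25
ee_pos: [0.4525, -0.2581, 0.2195]
ee_rot: [0.052, 0.999, 0.0, 0.0]
contact_force: [0.1, -0.1, 0.4]
grip_width: 1.0
grasp_force: 0.0
```

```bash
python3 -c "
from h import *
im,C=shot('wrist','w4')
print(r.observe()['ee_pos'])
q=proj(C,[[.459,-.206,.016],[.469,-.352,.034],[.526,.0655,.069]]);print(q)
a=cv2.resize(im[110:290,110:512],(800,358),interpolation=cv2.INTER_CUBIC)
cv2.imwrite('pics/w4z.png',a)
"
```

```text
[ 0.45238809 -0.2583421   0.21954313]
[[297.91017547 164.80324033]
 [173.42066106 189.77014616]
 [567.8912816  211.72247748]]
```

View pics/w4.png

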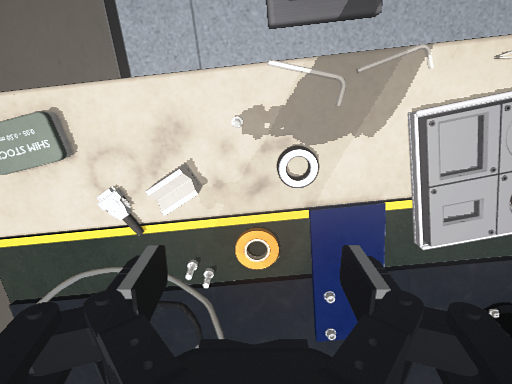

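The ring is at (298,166), the vee block at (175,191), the tape at (257,250) and a connector at (118,205).

```bash
python3 - <<'E'
from h import *
C=cam("wrist");im=cv2.imread("pics/w4.png")
hsv=cv2.cvtColor(im,cv2.COLOR_BGR2HSV)
x0,y0=268,135;w=hsv[y0:200,x0:332]
dark=(w[...,2]<90).astype(np.uint8);wh=((w[...,1]<15)&(w[...,2]>200)).astype(np.uint8)
for n,m,z in(("white",wh,.016),("all",dark|wh,.012)):
    c=max(cv2.findContours(m,0,1)[0],key=len);e=cv2.fitEllipse(cv2.convexHull(c));p=np.array(e[0])+[x0,y0]
    L=ray(C,[p-[e[1][0]/2,0],p+[e[1][0]/2,0]],z);print(n,e,p,ray(C,p,z)[0].round(4),np.linalg.norm(L[0]-L[1]).round(4))
m=(dark|wh)[...,None]*255
a=cv2.resize(im[155:230,130:220],(720,600),interpolation=cv2.INTER_CUBIC)
cv2.imwrite("pics/w4v.png",a)
E
```

```text
white ((30.10915756225586, 32.688358306884766), (36.80909729003906, 38.972530364990234), 62.32468795776367) [298.10915756 167.68835831] [ 0.4624 -0.2063  0.016 ] 0.0435
all ((29.160934448242188, 31.002464294433594), (40.774391174316406, 41.46310043334961), 51.55952072143555) [297.16093445 166.00246429] [ 0.4612 -0.2067  0.012 ] 0.0487
```

View pics/w4v.png

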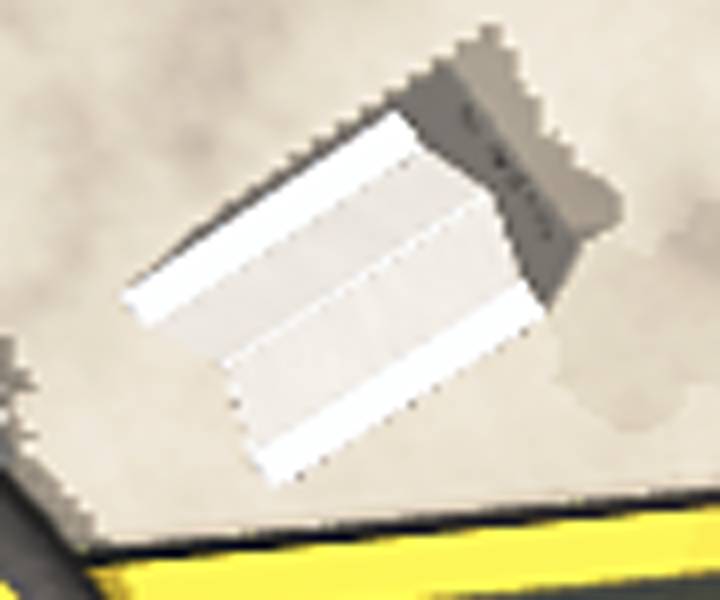

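```bash
python3 - <<'E'
from h import *
C=cam("wrist")
V=ray(C,np.array([(122,298),(398,112),(545,312),(275,488)])/8+[130,155],.034)
d=np.roll(V,-1,0)-V;print(V.round(4),V.mean(0).round(4),np.linalg.norm(d,axis=1).round(4),np.degrees(np.arctan2(d[:,1],d[:,0])))
print(go((.462,-.2065,.08),84),go((.462,-.2065,.006),84))
E
```

```text
[[ 0.4684 -0.3851  0.034 ]
 [ 0.4455 -0.3407  0.034 ]
 [ 0.4769 -0.3249  0.034 ]
 [ 0.4997 -0.3689  0.034 ]] [ 0.4726 -0.3549  0.034 ] [0.0499 0.0351 0.0496 0.0352] [ 117.29932578   26.70086288  -62.55237435 -152.70215594]
(array([-0.021,  0.263,  0.698]), np.float64(0.001)) (array([-0.021,  0.263,  1.068]), np.float64(0.001))
```

Call:
arm_command([
  [-0.02,0.15,0.2,0,1],
  [-0.02,0.263,0.45,0,1],
  [-0.02,0.263,0.65,0,1],
  [-0.02,0.263,0.75,0,1],
  [-0.02,0.263,0.85,0,1],
  [-0.02,0.263,0.92,0,1],
  [-0.02,0.263,0.96,0,1],
  [-0.02,0.263,0.96,0,1],
])

```text
t: 10.3
ee_pos: [0.4615, -0.2071, 0.0273]
ee_rot: [0.053, 0.999, 0.0, -0.0]
contact_force: [0.6, -0.1, 0.0]
grip_width: 1.001
grasp_force: 0.0
```

```bash
python3 - <<'E'
from h import *
print(r.observe()["ee_pos"],go((.462,-.2065,.006),84))
im,C=shot("wrist","w5");print(proj(C,[[.462,-.2065,.016]]))
hsv=cv2.cvtColor(im,cv2.COLOR_BGR2HSV)
m=((hsv[...,1]<20)&(hsv[...,2]>200)).astype(np.uint8);m[:120]=0;m[290:]=0;m[:,:180]=0;m[:,330:]=0
c=max(cv2.findContours(m,0,1)[0],key=cv2.contourArea);e=cv2.fitEllipse(cv2.convexHull(c));print(e,ray(C,e[0],.016))
E
```

```text
[ 0.46149614 -0.20705664  0.02732153] (array([-0.002,  0.003,  0.107]), np.float64(-0.001))
[[254.43485895 238.58132947]]
((252.08831787109375, 253.40304565429688), (39.73241424560547, 69.55885314941406), 98.7633285522461) [[ 0.47122132 -0.20882816  0.016     ]]
```

```bash
python3 - <<'E'
from h import *
im=cv2.imread("pics/w5.png");C=cam("wrist")
g=cv2.cvtColor(im,cv2.COLOR_BGR2GRAY)
print(g[190:290:2,254]);print(g[238,190:320:3]);print(g[225,190:320:3])
t=np.linspace(0,6.28,200)
for z in(0,.014): 
    q=proj(C,np.c_[.462+.025*np.cos(t),-.2065+.025*np.sin(t),0*t+z]);print(q.min(0),q.max(0))
E
```

```text
[ 56  34  35  33  36  31 148 169 169 167 167 168 171 113 113 114 114 137
 135 184 182 182 183 181 179 180 181 122 117 103  36  38  39  39  40  44
  95 241 238 238 238 238 250 175 180 184 183 183 182 180]
[175 177 178 178 178 180 179 183  24 172 164 165 166 154  39  34 119 117
 186 181 181 181 178 178 178 177 174 176 172  34  38 174 168 168 166 175
  38 115 113 113 113 113 114 113]
[111 112 113 112 113 115 110 181 167  29 170 166 166 167 164  73 117 114
 115 116 116 113 184 106 108 111 114 114 114  79 168 168 168 169 173  32
 105 113 114 115 115 115 116 117]
[214.09219231 187.20735415] [295.12153134 261.61301504]
[211.01945573 194.6601446 ] [298.36839403 273.98413849]
```

The ring's edges match the prediction within 1 mm, so I'll descend and grip.

Call:
arm_command([
  [-0.002,0.004,0.05,0,1],
  [-0.002,0.004,0.1,0,1],
  [-0.002,0.004,0.107,0,0.8],
  [-0.002,0.004,0.107,0,0],
  [-0.002,0.004,0.107,0,0],
  [-0.002,0.004,0.107,0,0],
  [-0.002,0.004,0.107,0,0],
  [-0.002,0.004,0.107,0,0],
])

```text
t: 11.35
ee_pos: [0.4621, -0.2065, 0.0067]
ee_rot: [0.053, 0.999, 0.0, 0.0]
contact_force: [-1.6, 1.5, 5.4]
grip_width: 0.542
grasp_force: 60.6
```

```bash
python3 -c "
from h import *
print(r.observe()['ee_pos'],go((.4465,.058,.08),84))"
```

```text
[ 0.4621006  -0.20650731  0.00669653] (array([ 0.217,  1.307, -0.366]), np.float64(-0.001))
```

Call:
arm_command([
  [0,0,-0.15,0,0],
  [0,0.05,-0.35,0,0],
  [0.03,0.25,-0.37,0,0],
  [0.08,0.5,-0.37,0,0],
  [0.12,0.75,-0.37,0,0],
  [0.17,0.92,-0.37,0,0],
  [0.2,1,-0.37,0,0],
  [0.217,1,-0.37,0,0],
])

```text
t: 12.35
ee_pos: [0.4399, -0.0018, 0.0803]
ee_rot: [0.051, 0.999, 0.0, 0.0]
contact_force: [0.0, -0.6, -1.0]
grip_width: 0.545
grasp_force: 61.7
```

Call:
arm_command([
  [0,0.1,0,0,0],
  [0,0.2,0,0,0],
  [0,0.28,0,0,0],
  [0,0.307,0,0,0],
  [0,0.307,0,0,0],
  [0,0.307,0,0,0],
  [0,0.307,0.05,0,0],
  [0,0.307,0.1,0,0],
])

```text
t: 13.35
ee_pos: [0.4462, 0.0578, 0.0593]
ee_rot: [0.053, 0.999, -0.0, -0.0]
contact_force: [0.1, 1.4, -0.9]
grip_width: 0.545
grasp_force: 61.7
```

```bash
python3 -c "
from h import *
im,C=shot('wrist','w6')
o=r.observe();print(o['ee_pos'],o['contact_force'],o['grip_width'])
print(go((.4465,.058,.0295),84), proj(C,[[.4465,.058,.028],[.4902,.0222,.028]]))"
```

```text
[0.44527554 0.05775534 0.05796865] [ 0.25078163  0.53601385 -1.29453661] 0.5510817841700155
(array([-0.006,  0.002,  0.142]), np.float64(-0.001)) [[253.68268125 223.86467191]
 [207.9155646  288.09676197]]
```

View pics/w6.png

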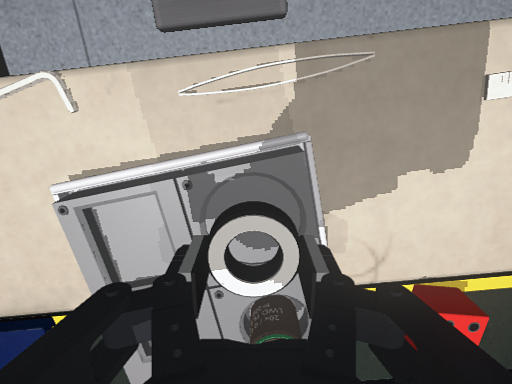

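The ring (209–299) sits concentric with its pocket (204–303). The objective stands in its nest. I'll lower the ring and release.

Call:
arm_command([
  [-0.004,0.001,0.06,0,0],
  [-0.004,0.001,0.1,0,0],
  [-0.004,0.001,0.125,0,0],
  [-0.004,0.001,0.135,0,0],
  [-0.004,0.001,0.138,0,0],
  [-0.004,0.001,0.138,0,0.75],
  [-0.004,0.001,0.138,0,0.75],
  [-0.004,0.001,0.138,0,0.75],
])

```text
t: 14.4
ee_pos: [0.4474, 0.0583, 0.0327]
ee_rot: [0.053, 0.999, 0.0, 0.0]
contact_force: [0.3, -0.2, 0.3]
grip_width: 0.743
grasp_force: 0.0
```

Call:
arm_command([
  [0,0,-0.15,0,0.75],
  [0,0,-0.4,0,0.85],
  [0,-0.15,-0.6,0,1],
  [0,-0.4,-0.75,0,1],
  [0,-0.65,-0.75,0,1],
  [0,-0.85,-0.75,0,1],
  [0,-1,-0.75,0,1],
  [0,-1,-0.75,0,1],
])

```text
t: 15.4
ee_pos: [0.4256, -0.1431, 0.1827]
ee_rot: [0.055, 0.998, -0.0, 0.0]
contact_force: [0.7, 0.6, -0.1]
grip_width: 0.997
grasp_force: 0.0
```

```bash
python3 - <<'E'
from h import *
im,C=shot('wrist','w7');o=r.observe();print(o['ee_pos'])
print(proj(C,[[.4465,.058,.039]]))
for z in(.0,):print(go((.4726,-.3549,.15),27))
p=proj(C,[[.4465,.058,.039]])[0].astype(int)
print(im.shape)
# ring top height check: white annulus
hsv=cv2.cvtColor(im,cv2.COLOR_BGR2HSV);m=((hsv[...,1]<25)&(hsv[...,2]>215)).astype(np.uint8)
x0,y0=max(p[0]-45,0),p[1]-45;s=m[y0:p[1]+45,x0:p[0]+45]
c=max(cv2.findContours(s,0,1)[0],key=cv2.contourArea);e=cv2.fitEllipse(cv2.convexHull(c));q=np.array(e[0])+[x0,y0];print(e,q,ray(C,q,.039))
cv2.imwrite("pics/w7z.png",cv2.resize(im[max(y0-60,0):p[1]+90,x0-60:],None,fx=2,fy=2))
E
```

```text
[ 0.42597114 -0.14140094  0.18257033]
[[458.84508752 175.58726712]]
(array([-0.347, -1.036,  0.163]), np.float64(1.263))
(384, 512, 3)
((44.96902084350586, 46.894439697265625), (40.44878387451172, 50.009212493896484), 53.25882339477539) [457.96902084 176.8944397 ] [[0.44775789 0.05726975 0.039     ]]
```

Call:
arm_command([
  [-0.04,-0.1,0,0.2,1],
  [-0.1,-0.3,0,0.4,1],
  [-0.15,-0.5,0,0.6,1],
  [-0.2,-0.7,0,0.8,1],
  [-0.3,-0.85,0,1,1],
  [-0.347,-1,0.1,1,1],
  [-0.347,-1,0.16,1,1],
  [-0.347,-1,0.16,1,1],
])

```text
t: 16.45
ee_pos: [0.4742, -0.3449, 0.1491]
ee_rot: [0.43, 0.903, 0.0, -0.001]
contact_force: [-0.6, 1.0, 1.4]
grip_width: 0.998
grasp_force: 0.0
```

```bash
python3 - <<'E'
from h import *
o=r.observe();print(o["ee_pos"],o["joint_pos"][6],yaw(),go((.4726,-.3549,.10),27.2))
E
```

```text
[ 0.47421205 -0.34488158  0.14911688] 1.5171998953673054 39.04676458134827 (array([-0.035, -0.038,  0.246]), np.float64(0.263))
```

Call:
arm_command([
  [-0.035,-0.038,0.1,0.2,1],
  [-0.035,-0.038,0.2,0.263,1],
  [-0.035,-0.038,0.3,0.263,1],
  [-0.035,-0.038,0.35,0.263,1],
  [-0.035,-0.038,0.4,0.263,1],
  [-0.035,-0.038,0.4,0.263,1],
  [-0.035,-0.038,0.4,0.263,1],
  [-0.035,-0.038,0.4,0.263,1],
])

```text
t: 17.45
ee_pos: [0.473, -0.3574, 0.0711]
ee_rot: [0.522, 0.853, -0.0, 0.0]
contact_force: [-0.5, -0.2, 0.3]
grip_width: 1.003
grasp_force: 0.0
```

```bash
python3 - <<'E'
from h import *
im,C=shot("wrist","w8")
o=r.observe();print(o["ee_pos"],yaw(),go((.4726,-.3549,.015),27.2))
V=np.array([[.4684,-.3851,.034],[.4455,-.3407,.034],[.4769,-.3249,.034],[.4997,-.3689,.034]])
print(proj(C,V).round(1))
E
```

```text
[ 0.47299273 -0.35727395  0.07103435] 27.135249983899257 (array([0.012, 0.004, 0.28 ]), np.float64(-0.001))
[[227.5 251.3]
 [225.1 179.5]
 [281.8 179.9]
 [280.  251.1]]
```

View pics/w8.png

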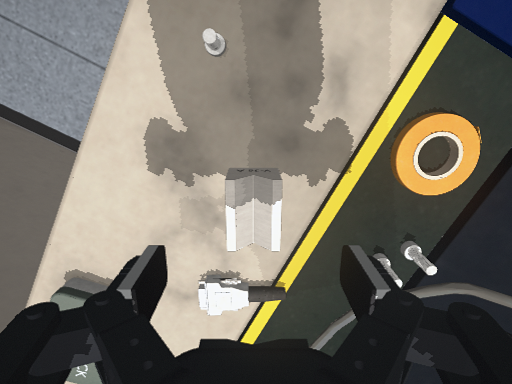

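The vee block's corners match the prediction (227–281, 180–251). The connector is clear of the fingers, so I'll descend and grip.

Call:
arm_command([
  [0.012,0.004,0.1,0,1],
  [0.012,0.004,0.22,0,1],
  [0.012,0.004,0.28,0,0.9],
  [0.012,0.004,0.28,0,0],
  [0.012,0.004,0.28,0,0],
  [0.012,0.004,0.28,0,0],
  [0.012,0.004,0.28,0,0],
  [0.012,0.004,0.28,0,0],
])

```text
t: 18.5
ee_pos: [0.4729, -0.3552, 0.0155]
ee_rot: [0.522, 0.853, -0.0, 0.001]
contact_force: [-0.0, 0.3, 6.2]
grip_width: 0.407
grasp_force: 61.6
```

Call:
arm_command([
  [0,0,-0.2,0,0],
  [0,0,-0.4,0,0],
  [0,0,-0.5,-0.2,0],
  [0,0,-0.5,-0.45,0],
  [0,0,-0.5,-0.7,0],
  [0,0,-0.5,-0.9,0],
  [0,0,-0.5,-1,0],
  [0,0,-0.5,-1,0],
])

```text
t: 19.5
ee_pos: [0.472, -0.3542, 0.1141]
ee_rot: [0.156, 0.988, 0.0, -0.0]
contact_force: [-0.0, -0.5, -2.6]
grip_width: 0.402
grasp_force: 61.1
```

```bash
python3 - <<'E'
from h import *
o=r.observe();print(o["ee_pos"],yaw(),o["contact_force"],go((.4543,-.0215,.11),95.6))
E
```

```text
[ 0.47197676 -0.35424432  0.11414373] 72.09216610675895 [-0.03979604 -0.50298188 -2.55609659] (array([0.596, 1.556, 0.022]), np.float64(-0.522))
```

Call:
arm_command([
  [0.08,0.2,0,-0.1,0],
  [0.17,0.45,0,-0.3,0],
  [0.27,0.7,0,-0.5,0],
  [0.35,0.9,0,-0.522,0],
  [0.383,1,0,-0.522,0],
  [0.383,1,0,-0.522,0],
  [0.383,1,0,-0.522,0],
  [0.383,1,0,-0.522,0],
])

```text
t: 20.5
ee_pos: [0.4606, -0.142, 0.1145]
ee_rot: [-0.048, 0.999, -0.0, -0.0]
contact_force: [0.6, -0.0, -3.4]
grip_width: 0.407
grasp_force: 61.2
```

```bash
python3 - <<'E'
from h import *
o=r.observe();print(o["ee_pos"],yaw(),go((.4543,-.0215,.08),95.6))
E
```

```text
[ 0.46060985 -0.14202324  0.11447504] 95.47138866206326 (array([-0.026,  0.603,  0.172]), np.float64(-0.003))
```

Call:
arm_command([
  [-0.01,0.2,0,0,0],
  [-0.02,0.4,0,0,0],
  [-0.026,0.55,0,0,0],
  [-0.026,0.6,0.05,0,0],
  [-0.026,0.603,0.12,0,0],
  [-0.026,0.603,0.2,0,0],
  [-0.026,0.603,0.25,0,0],
  [-0.026,0.603,0.25,0,0],
])

```text
t: 21.5
ee_pos: [0.4534, -0.0213, 0.0634]
ee_rot: [-0.048, 0.999, -0.0, -0.001]
contact_force: [0.8, -0.3, -2.7]
grip_width: 0.408
grasp_force: 61.2
```

```bash
python3 - <<'E'
from h import *
im,C=shot("wrist","w9")
o=r.observe();print(o["ee_pos"],yaw(),go((.4543,-.0215,.032),95.6))
u=np.array([.9953,.0969,0]);v=np.array([-.0969,.9953,0]);c=np.array([.4543,-.0215,.028])
print(proj(C,[c+a*u*.034+b*v*.027 for a,b in((-1,-1),(-1,1),(1,1),(1,-1))]).round(1))
E
```

```text
[ 0.45392317 -0.02105774  0.06412162] 95.53998063424824 (array([-0.002, -0.002,  0.161]), np.float64(-0.001))
[[208.8 170.9]
 [297.5 170.8]
 [293.2 268.6]
 [213.4 268.7]]
```

View pics/w9.png

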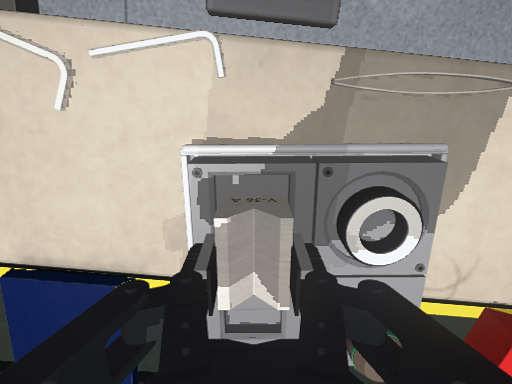

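The vee block (214–294) is square over its pocket (208–297), and the ring lies flat in its nest. I'll lower the vee block and release.

Call:
arm_command([
  [-0.002,-0.001,0.06,0,0],
  [-0.002,-0.001,0.11,0,0],
  [-0.002,-0.001,0.14,0,0],
  [-0.002,-0.001,0.155,0,0],
  [-0.002,-0.001,0.16,0,0],
  [-0.002,-0.001,0.162,0,0],
  [-0.002,-0.001,0.162,0,0.58],
  [-0.002,-0.001,0.162,0,0.58],
])

```text
t: 22.55
ee_pos: [0.455, -0.0203, 0.0325]
ee_rot: [-0.049, 0.999, 0.0, 0.0]
contact_force: [0.4, 0.0, 0.3]
grip_width: 0.578
grasp_force: 0.0
```

Call:
arm_command([
  [0,0,0,0,0.58],
  [0,0,-0.2,0,0.6],
  [0,0,-0.45,0,0.8],
  [0,0.1,-0.7,0,1],
  [0,0.3,-0.85,0,1],
  [0,0.55,-0.85,0.2,1],
  [0,0.8,-0.85,0.4,1],
  [0,1,-0.85,0.6,1],
])

```text
t: 23.55
ee_pos: [0.4345, 0.1809, 0.2024]
ee_rot: [0.187, 0.982, 0.0, 0.0]
contact_force: [0.8, -0.2, -0.3]
grip_width: 1.0
grasp_force: 0.0
```

```bash
python3 - <<'E'
from h import *
im,C=shot("wrist","w10")
g=np.array([[.4905,.4015],[.472,.4244],[.4791,.4312],[.4976,.4067]]);print(np.degrees(np.arctan2(*(g[1]-g[0])[::-1])),np.degrees(np.arctan2(*(g[2]-g[3])[::-1])))
o=r.observe();print(o["ee_pos"],o["joint_pos"][6],yaw(),go((.46,.39,.18),40))
E
```

```text
128.93336692639494 127.0565281894095
[0.43311607 0.18644715 0.20210807] 0.7317241518043488 68.095943421409 (array([0.255, 0.994, 0.113]), np.float64(0.624))
```

Call:
arm_command([
  [0.05,0.2,0,0.2,1],
  [0.1,0.45,0,0.4,1],
  [0.17,0.7,0,0.6,1],
  [0.22,0.88,0.05,0.66,1],
  [0.25,0.99,0.2,0.66,1],
  [0.25,0.99,0.3,0.66,1],
  [0.25,0.99,0.3,0.66,1],
  [0.25,0.99,0.3,0.66,1],
])

```text
t: 24.6
ee_pos: [0.4613, 0.3811, 0.1431]
ee_rot: [0.431, 0.902, 0.0, 0.0]
contact_force: [0.4, -0.0, -0.2]
grip_width: 0.998
grasp_force: 0.0
```

```bash
python3 - <<'E'
from h import *
im,C=shot("wrist","w11")
o=r.observe();print(o["ee_pos"],yaw())
p=proj(C,[[.4848,.416,.035]])[0];print(p,proj(C,[[.4905,.4015,.035],[.472,.4244,.035],[.4791,.4312,.035],[.4976,.4067,.035]]))
x,y=(p-[50,40]).astype(int)
cv2.imwrite("pics/w11z.png",cv2.resize(im[y:y+80,x:x+100],(800,640)[:1]+(600,) if 0 else (750,600),interpolation=cv2.INTER_CUBIC));print(x,y)
E
```

```text
[0.46141466 0.3812334  0.14348445] 38.88382837082665
[299.31014957 174.03422981] [[293.20854534 190.4914736 ]
 [294.55865623 157.34193777]
 [306.18188588 156.35553003]
 [303.21682787 190.92673119]]
249 134
```

View pics/w11z.png

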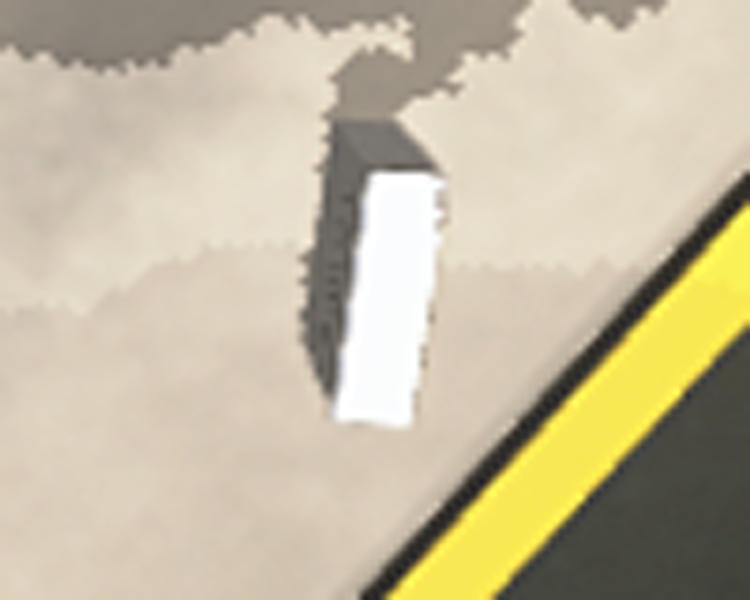

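The gauge block's top face corners in the zoom are (368,172), (442,175), (412,428) and (335,418).

```bash
python3 - <<'E'
from h import *
C=cam("wrist")
g=ray(C,np.array([(368,172),(442,175),(412,428),(335,418)])/7.5+[249,134],.035);d=np.roll(g,-1,0)-g
print(g.mean(0),np.linalg.norm(d,axis=1),np.degrees(np.arctan2(d[:,1],d[:,0])))
c=g.mean(0);a=np.degrees(np.arctan2(*(d[1]-d[3])[1::-1]))-90;print(a)
print(go((c[0],c[1],.08),a),go((c[0],c[1],.016),a))
E
```

```text
[0.48619629 0.41699611 0.035     ] [0.00839004 0.03007921 0.00915172 0.0292468 ] [  36.46697373  -54.69824383 -148.90372078  123.85431978]
-145.41180689647035
(array([0.061, 0.208, 0.318]), np.float64(0.095)) (array([0.061, 0.207, 0.638]), np.float64(0.095))
```

```bash
python3 - <<'E'
from h import *
T=Ro.from_quat(r.observe()["ee_rot"]).as_matrix()
class O: pass
o={"ee_pos":np.array([.449,.1695,.2592]),"ee_rot":np.array([.052,.9986,0,0])}
C=cam("wrist",o);print(ray(C,[(452,222),(475,222),(475,205),(452,205)],0).round(3),ray(C,[(492,238)],.08))
E
```

```text
[[0.577 0.447 0.   ]
 [0.581 0.48  0.   ]
 [0.554 0.477 0.   ]
 [0.55  0.445 0.   ]] [[0.56219369 0.44242235 0.08      ]]
```

Call:
arm_command([
  [0.03,0.1,0,0.09,0.45],
  [0.061,0.2,0.05,0.09,0.45],
  [0.061,0.207,0.2,0.09,0.45],
  [0.061,0.207,0.33,0.09,0.45],
  [0.061,0.207,0.4,0.09,0.45],
  [0.061,0.207,0.42,0.09,0.45],
  [0.061,0.207,0.42,0.09,0.45],
  [0.061,0.207,0.42,0.09,0.45],
])

```text
t: 25.65
ee_pos: [0.4857, 0.4173, 0.0594]
ee_rot: [0.463, 0.886, 0.001, 0.0]
contact_force: [-0.4, 0.5, 0.3]
grip_width: 0.45
grasp_force: 0.0
```

```bash
python3 - <<'E'
from h import *
im,C=shot("wrist","w12")
o=r.observe();print(o["ee_pos"],o["contact_force"],yaw(),go((.4862,.417,.016),34.6))
print(proj(C,[[.4862,.417,.035]]))
g=cv2.cvtColor(im,cv2.COLOR_BGR2GRAY);m=(g>250).astype(np.uint8)
m[:,:180]=0;m[:,330:]=0;m[:150]=0;m[300:]=0
c=max(cv2.findContours(m,0,1)[0],key=cv2.contourArea);print(cv2.minAreaRect(c))
q=cv2.boxPoints(cv2.minAreaRect(c));Q=ray(C,q,.035);print(Q.mean(0),np.linalg.norm(Q-np.roll(Q,-1,0),axis=1));cv2.imwrite("pics/w12z.png",im)
E
```

```text
[0.48563801 0.41728237 0.05923176] [-0.01379992  0.07064621 -0.17455442] 34.872163066968305 (array([-0.003,  0.001,  0.216]), np.float64(0.006))
[[252.64888666 229.28078856]]
((251.47238159179688, 235.5248565673828), (12.456442832946777, 27.593387603759766), 3.012787342071533)
[0.4880696 0.4130371 0.035    ] [0.0185883  0.00750715 0.0186053  0.00774113]
```

Call:
arm_command([
  [-0.003,0,0.1,0,0.45],
  [-0.003,0,0.19,0,0.45],
  [-0.003,0,0.213,0,0.45],
  [-0.003,0,0.213,0,0],
  [-0.003,0,0.213,0,0],
  [-0.003,0,0.213,0,0],
  [-0.003,0,0.213,0,0],
  [-0.003,0,0.213,0,0],
])

```text
t: 26.7
ee_pos: [0.4856, 0.4165, 0.0158]
ee_rot: [0.463, 0.887, 0.0, 0.0]
contact_force: [0.3, -0.1, 1.9]
grip_width: 0.094
grasp_force: 61.9
```

Call:
arm_command([
  [0,0,-0.2,0,0],
  [0,0,-0.45,0,0],
  [0,0,-0.6,0.2,0],
  [0,0,-0.6,0.4,0],
  [0,0,-0.6,0.6,0],
  [0,0,-0.6,0.65,0],
  [0,0,-0.6,0.65,0],
  [0,0,-0.6,0.65,0],
])

```text
t: 27.7
ee_pos: [0.4855, 0.4163, 0.1353]
ee_rot: [0.671, 0.742, -0.0, -0.0]
contact_force: [-0.5, 0.1, -1.0]
grip_width: 0.087
grasp_force: 61.7
```

```bash
python3 - <<'E'
from h import *
o=r.observe();print(o["ee_pos"],o["contact_force"],o["grip_width"],o["joint_pos"][6],yaw(),go((.5339,-.0137,.13),5.6))
E
```

```text
[0.48546416 0.41627294 0.13534681] [-0.45811681  0.08946222 -1.02009118] 0.08677241451683797 -0.5664117063596534 5.740119244036987 (array([-2.163,  0.026,  0.027]), np.float64(0.003))
```

Call:
arm_command([
  [-0.2,0,0,0,0],
  [-0.4,0,0,0,0],
  [-0.6,0,0,0,0],
  [-0.8,0.01,0,0,0],
  [-1,0.012,0,0,0],
  [-1,0.012,0,0,0],
  [-1,0.012,0,0,0],
  [-1,0.012,0,0,0],
])

```text
t: 28.7
ee_pos: [0.5071, 0.2191, 0.1354]
ee_rot: [0.671, 0.742, 0.0, -0.0]
contact_force: [0.7, 0.1, -0.6]
grip_width: 0.088
grasp_force: 61.7
```

Call:
arm_command([
  [-0.2,0,0,0,0],
  [-0.4,0,0,0,0],
  [-0.6,0,0,0,0],
  [-0.8,0.01,0,0,0],
  [-1,0.012,0,0,0],
  [-1,0.012,0,0,0],
  [-1,0.012,0,0,0],
  [-1,0.012,0,0,0],
])

```text
t: 29.7
ee_pos: [0.5294, 0.0207, 0.1353]
ee_rot: [0.67, 0.742, 0.0, -0.0]
contact_force: [-0.7, -0.1, -0.4]
grip_width: 0.093
grasp_force: 61.7
```

```bash
python3 - <<'E'
from h import *
o=r.observe();print(o["ee_pos"],yaw(),go((.5339,-.0137,.065),5.6))
E
```

```text
[0.52940551 0.02068222 0.13532542] 5.795461583391453 (array([-0.173,  0.005,  0.352]), np.float64(0.004))
```

Call:
arm_command([
  [-0.1,0.005,0,0,0],
  [-0.173,0.005,0,0,0],
  [-0.173,0.005,0.1,0,0],
  [-0.173,0.005,0.22,0,0],
  [-0.173,0.005,0.32,0,0],
  [-0.173,0.005,0.36,0,0],
  [-0.173,0.005,0.36,0,0],
  [-0.173,0.005,0.36,0,0],
])

```text
t: 30.7
ee_pos: [0.5345, -0.0156, 0.0643]
ee_rot: [0.672, 0.741, 0.0, 0.0]
contact_force: [0.2, 1.0, 0.1]
grip_width: 0.09
grasp_force: 61.7
```

```bash
python3 - <<'E'
from h import *
im,C=shot("wrist","w13")
o=r.observe();print(o["ee_pos"],yaw(),go((.5339,-.0137,.032),5.6))
u=np.array([.9953,.0969,0]);v=np.array([-.0969,.9953,0]);c=np.array([.5339,-.0137,.028])
print(proj(C,[c+a*u*.0135+b*v*.024 for a,b in((-1,-1),(-1,1),(1,1),(1,-1))]).round(1))
E
```

```text
[ 0.5345018  -0.01558101  0.06439392] 5.62333216167627 (array([ 0.01 , -0.002,  0.162]), np.float64(0.001))
[[231.3 251.6]
 [229.6 182.5]
 [273.2 182.5]
 [271.8 251.6]]
```

View pics/w13.png

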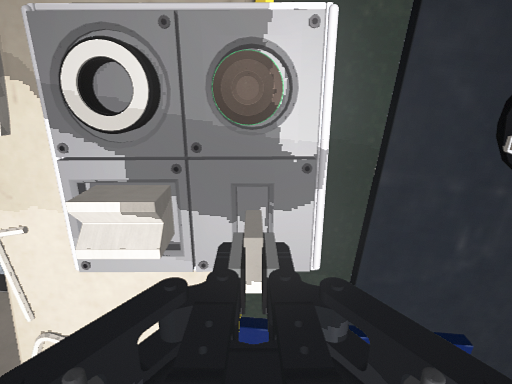

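The gauge block (246–262) is centred on its slot (232–273). The objective, ring and vee block all look seated. I'll lower the gauge block and release.

Call:
arm_command([
  [0.008,-0.001,0.06,0,0],
  [0.008,-0.001,0.11,0,0],
  [0.008,-0.001,0.14,0,0],
  [0.008,-0.001,0.155,0,0],
  [0.008,-0.001,0.16,0,0],
  [0.008,-0.001,0.163,0,0],
  [0.008,-0.001,0.163,0,0.3],
  [0.008,-0.001,0.163,0,0.3],
])

```text
t: 31.75
ee_pos: [0.5337, -0.014, 0.031]
ee_rot: [0.672, 0.741, 0.0, 0.0]
contact_force: [0.2, 0.5, 0.5]
grip_width: 0.304
grasp_force: 0.0
```

Call:
arm_command([
  [0,0,0,0,0.3],
  [0,0,-0.2,0,0.3],
  [0,0,-0.4,0,0.4],
  [0,0,-0.6,0,0.6],
  [0,0,-0.8,0,1],
  [0.15,-0.4,-0.9,0,1],
  [0.15,-0.4,-0.9,0,1],
  [0.15,-0.4,-0.9,0,1],
])

```text
t: 32.75
ee_pos: [0.4501, 0.0087, 0.2116]
ee_rot: [0.671, 0.741, 0.001, -0.0]
contact_force: [0.9, -0.0, -0.8]
grip_width: 0.999
grasp_force: 0.0
```

```bash
python3 - <<'E'
from h import *
im,C=shot("wrist","w14")
o=r.observe();print(o["ee_pos"],o["contact_force"])
p=proj(C,[[.49,.022,.028]])[0].astype(int);print(p)
y,x=max(p[1]-100,0),max(p[0]-120,0)
cv2.imwrite("pics/w14z.png",cv2.resize(im[y:y+200,x:x+260],(780,600)))
E
```

```text
[0.45094786 0.00829555 0.2113143 ] [ 0.57012963  0.47863337 -0.29042374]
[289 160]
```

View pics/w14z.png

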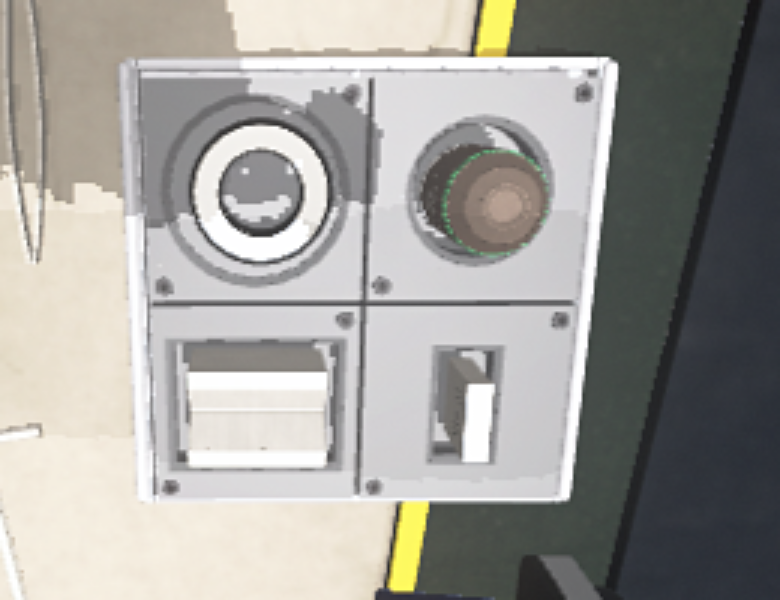

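All four parts sit inside their pockets: the ring at (260,190), objective at (495,200), vee block at (258,405) and gauge block at (477,420) in the zoom. The arm is clear, so I'll hand in.

```bash
python3 -c "
from bench import r
print(r.job_done())"
```

```text
the job is handed in; nothing more can be done
None
```

I packed the objective, ring mount, vee block and gauge block into their nests and handed the job in at about 33 s; the last wrist-camera image showed all four seated, and I did not touch the riser block or the tape roll.

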